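# Index the cup carousel and load the cup

## Robot

A 6-joint arm with a two-finger parallel gripper is mounted at the origin on the work surface. World frame = base frame: x ahead of the robot, y to its left, z up, the work surface at z = 0. Lengths are in m, angles in rad, forces in N, time in s.
With the tool pointing down it reaches from about 0.375 to 0.9 m from the base axis. Payload 3.1 kg.
Tool frame: the origin (TCP) lies on the centre line of the jaws, within the pads' length; the fingertips stand robot.nose_length ahead of it and the grasp point (between the pads) lies 6 mm ahead of it (robot.nose_length is the distance from the TCP to the fingertips, in m); z points along the fingers, y is the line along which they close (so a half turn about z gives the same grasp; the last joint's range is limited). The gripper opens to 87 mm and grips with 3 to 60 N. Pads are 19 mm wide; open, the fingers measure 117 mm over their backs; the gripper's body (75 mm by 190 mm) begins 51 mm behind the grasp point.
Start: joints at [1.087, 0.527, 1.433, -0, 1.181, -0.178], TCP at [0.188, 0.596, 0.248] pointing down, gripper open.
Joint ranges: [-3.08, 3.08], [-0.75, 2.2], [0.22, 2.44], [-1.43, 4.57], [0, 2.65], [-2.85, 2.85]. Speed limits (rad/s): [2.79, 2.79, 3.14, 3.14, 3.14, 3.14].

## Interface

Orientations are given as a unit quaternion [x, y, z, w].
In Python, from rig import robot gives the robot as it stands.
- The arm moves only by the shell command python3 -m crank 'ROWS' [FORCE]. ROWS is JSON, one flat list of numbers, 7 for each row, row after row: the shift along the tool's x, y, z in mm, then the turn, a rotation vector about the tool's x, y, z in degrees, then the closure in counts, from 0 (fully open) to 255 (shut). In form: [x, y, z, ax, ay, az, fingers, x, y, z, ax, ay, az, fingers, ...]. A call has exactly 5 rows; each row is the pose to reach, as a shift and turn from the pose commanded when the call began, along the tool's axes at that moment; what a row does not reach only later rows make up. A row lasts 1/12 s, in which the tool goes at most 41.7 mm and 7.16 degrees, less where a joint would pass 70% of its speed; a pose out of reach is approached as far as the arm can. A call with a gripper value outside its range is refused whole. The fingers move at their own pace and stop on an object; FORCE is the grip in N (left out, the last holds). Time passes only in rows, so rows that repeat a pose let the fingers close, or fill a call up. It gives the time, the measured TCP pose, the force, the opening and the grip force at its end, in the units of the state.
- robot.get_obs(): the state, without advancing time (a new reading comes with each control period).
- robot.camera(name): name is "scene" or "top" or "wrist"; returns a dict with "pixels" (400x640x3 uint8, red, green, blue), "intrinsics" (3x3 intrinsics, pixels), "extrinsics" (4x4, takes a point from camera to world coordinates); the wrist camera has in their place "mount" (4x4, takes a point from camera to tool coordinates, whose origin is the TCP and whose axes are the flange's). Camera axes: x right, y down, z forward; pixel columns grow to the right and rows downward; lengths in m; the calibration is good to about 2 mm. A picture is of the moment at which its call begins: read the wrist's pose just before it. There is no depth.
- robot.hand_in(): hands the job in; it is judged then, once.
The state is a dict: "time": time; "q": joint angles; "joint_velocities": joint speeds; "joint_torque": joint torques, N m; "position": TCP position; "tool_rot": TCP orientation; "ft_force": force on the tool from outside, world axes, zero at the start; "moment": the same for the moment, N m; "grip_width": finger opening in m; "grip_force": force on a finger pad.
Only numpy, scipy, OpenCV 4.12 (cv2) and the standard library are available. Lean on these libraries where they do the work, as an engineer would, in place of code of your own. Each camera call takes 0.05 s, during which the arm holds its last target. There are 200 camera calls.

## Task

First turn the cup carousel by its upright handle until its one wide ring seat faces the loading fork (the two short posts on the base). Then take the tall steel cup from the table and set it gently, upright, into that wide seat, leave it standing flat on the plate with the seat still at the fork, and let go.

Things in the scene. Friction and masses are not known exactly. Their poses are not given: they have to be found in the camera images.
- cup: the tall straight-sided open steel cup, loose and upright on the table: 50 mm outer diameter, 75 mm high, wall 3 mm, about 0.12 kg. Origin: centre of its underside, z up. Two other steel cups stand near it as bystanders: a small one (38 mm wide, 36 mm high) and a wide low one (80 mm wide, 55 mm high).
- carousel (a joint): angle (rad) of the aluminium plate (250 mm across, top 30 mm above the table), counter-clockwise positive from above; 0 when the wide seat faces the loading fork, a grey tab with two 45 mm high steel posts 100 mm apart on the base's side towards the robot. Turns -3 to 3, starts at 0.6 to 2.1, slight friction (1 N at the handle), stays where left.
- wide_seat (a point): centre of the wide empty steel ring seat, at the plate's upper face, on which the cup comes to stand; 85 mm from the plate's upright axis. Ring: 66 mm inner, 74 mm outer diameter, 18 mm high. Four narrow rings (44 mm inner) lie at 62 and 118 degrees round the plate to either side of it, three holding fixed small cups 36 mm high.
- turn_handle (a point): point on the centre line of the plate's upright round handle, 60 mm above the plate, 85 mm from the axis, straight across from the wide seat (the axis is midway between the two). The black grip is 18 mm in diameter, from 28 mm below to 27 mm above this point; it is fixed to the plate but may slip round between fingers.

How it is judged:
On the way, in this order (a step that is already met when the one before it is completed fails the run):
1. the wide seat has been turned to face the loading fork, within 10 degrees, and stands still, while the cup is still away from it (more than 100 mm to the side) (value of joint carousel between -0.175 and 0.175 rad and velocity of joint carousel between -0.1 and 0.1 rad/s and horizontal distance between cup and wide_seat above 0.1 m), for 0.2 s.
2. the cup stands in the wide seat (horizontal distance between cup and wide_seat below 0.012 m and z of cup in the frame of wide_seat below 0.004 m), for 0.2 s.
At the end, for the whole second after the job is handed in: The wide seat faces the loading fork within 10 degrees, and the tall cup stands in it upright (within 6 degrees), its underside on the plate within 4 mm and its centre within 12 mm of the seat's centre, at rest and released (all of step 2 and value of joint carousel between -0.175 and 0.175 rad and z of cup in the frame of wide_seat above -0.004 m and angle between cup's own z axis and vertical below 0.1 rad and linear speed of cup below 0.02 m/s and velocity of joint carousel between -0.05 and 0.05 rad/s); the robot touches nothing.
It fails at once if the cup is dropped or thrown (faster than 0.7 m/s while not in the fingers, as after a fall of 25 mm) (linear speed of cup above 0.7 m/s and contact force between cup and the fingers below 0.05 N).
It fails at once if the cup is tipped over (more than 60 degrees) (angle between cup's own z axis and vertical above 1.05 rad).
It also fails if it takes over 51 s, if anything falls off the work surface, if the arm or the gripper's body presses on something with over 40 N, if the wrist force passes 120 N, or if a joint passes its speed limit or range.

## Working session

There is one attempt and no reset: what is moved stays moved. The work goes in short steps, Python scripts to look and compute and a shell command to move; the robot and the scene stay as the last step left them, time stands still between calls to the robot, and variables do not carry over. Pictures are saved under pics/ and viewed, at most 10 in all, crops included, and the job is handed in when it is done.

```bash
mkdir -p pics; ls
python3 - <<'E'
from rig import robot
import cv2,numpy as np
print(robot.nose_length); o=robot.get_obs(); print(o)
for n in ("scene","top"):
    c=robot.camera(n); cv2.imwrite(f"pics/{n}0.png",c["pixels"][...,::-1]); print(n,c["intrinsics"].tolist(),c["extrinsics"].round(4).tolist())
c=robot.camera("wrist");print(c["mount"].round(4).tolist(),c["intrinsics"].tolist())
E
```

```text
pics
0.025
{'time': 0.0, 'q': array([ 1.08750977e+00,  5.28434711e-01,  1.43390203e+00, -3.17319380e-05,
        1.18141393e+00, -1.78481100e-01]), 'joint_velocities': array([-0.00042876, -0.00176181,  0.00088992, -0.00020454, -0.00028377,
       -0.00088657]), 'joint_torque': array([-1.87405429e-03, -4.40038204e+01, -1.76589471e+01,  6.34172349e-02,
        5.83237270e-02, -1.29385617e-04]), 'position': array([0.18721207, 0.59558373, 0.246591  ]), 'tool_rot': array([ 1.51807393e-01,  9.88409506e-01, -1.02524633e-03, -3.36671823e-04]), 'ft_force': array([0.1018138 , 0.36487979, 0.48363483]), 'moment': array([0.00525998, 0.03208859, 0.01112323]), 'grip_force': 0.0, 'grip_width': 0.08708058304854141}
scene [[363.90287648368553, 0.0, 315.8657000064979], [0.0, 363.90287648368553, 200.87516237967978], [0.0, 0.0, 1.0]] [[0.8316, 0.3367, -0.4416, 0.9539], [0.5551, -0.5279, 0.6428, -0.4754], [-0.0166, -0.7797, -0.6259, 0.6047], [0.0, 0.0, 0.0, 1.0]]
top [[367.6066364422745, 0.0, 321.35117331771795], [0.0, 367.6066364422745, 201.741468267543], [0.0, 0.0, 1.0]] [[0.0169, -0.9977, 0.0659, 0.4968], [-0.9999, -0.0167, 0.0035, 0.0757], [-0.0024, -0.0659, -0.9978, 0.8396], [0.0, 0.0, 0.0, 1.0]]
[[0.0005, -0.9534, -0.3016, 0.083], [1.0, 0.0006, -0.0005, 0.0008], [0.0006, -0.3016, 0.9534, -0.1373], [0.0, 0.0, 0.0, 1.0]] [[277.02980629917744, 0.0, 320.7099722249654], [0.0, 277.02980629917744, 196.739544044364], [0.0, 0.0, 1.0]]
```

View pics/scene0.png

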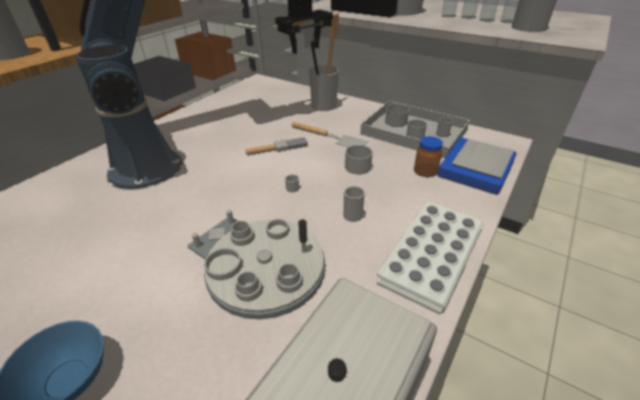

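View pics/top0.png

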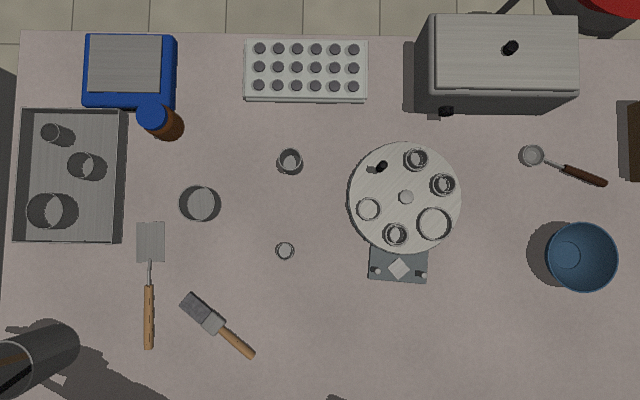

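The scene view shows the arm at upper left, the carousel with its wide ring at (223,262), the handle at (303,230) and the tall cup at (353,205). In the top view the plate centre is about (405,197), the wide ring (434,223), the handle (381,167), the fork posts (376,271)/(422,275), the tall cup (290,160) and the small cup (285,250).

```bash
cat > h.py <<'E'
from rig import robot
import numpy as np, cv2
from scipy.spatial.transform import Rotation as R
def ray(c,uv,z,E=None):
    E=c["extrinsics"] if E is None else E
    d=E[:3,:3]@np.linalg.inv(c["intrinsics"])@np.array([*uv,1.]); o=E[:3,3]
    return o+d*(z-o[2])/d[2]
def wristE(c,o):
    T=np.eye(4);T[:3,:3]=R.from_quat(o["tool_rot"]).as_matrix();T[:3,3]=o["position"];return T@c["mount"]
def tool(o,p):  # world point -> tool mm
    return R.from_quat(o["tool_rot"]).inv().apply(np.array(p)-o["position"])*1000
E
python3 - <<'E'
from h import *
c=robot.camera("top"); im=c["pixels"][...,::-1]
for n,uv,z in [("plate",(406,197),.04),("seat",(434,223),.048),("hand",(383,165),.117),("fork1",(376,271),.045),("fork2",(423,275),.045),("cup",(290,160),.07),("small",(285,250),.036),("wide",(200,203),.05)]:
    print(n,ray(c,uv,z).round(4))
b=lambda x0,y0,x1,y1:cv2.resize(im[y0:y1,x0:x1],None,fx=4,fy=4,interpolation=cv2.INTER_CUBIC)
cv2.imwrite("pics/crop.png",b(265,130,465,280))
s=robot.camera("scene"); 
print("scene cup bottom",ray(s,(353,214),0),"cup top",ray(s,(354,192),.075),"handle top",ray(s,(303,221),.117), "hub",ray(s,(264,256),.04), "seat",ray(s,(223,262),.048))
E
```

```text
plate [ 0.5631 -0.1058  0.04  ]
seat [ 0.5074 -0.1642  0.048 ]
hand [ 0.6195 -0.0427  0.117 ]
fork1 [ 0.4028 -0.0409  0.045 ]
fork2 [ 0.3961 -0.1413  0.045 ]
cup [0.635  0.1462 0.07  ]
small [0.4435 0.1558 0.036 ]
wide [0.5418 0.3398 0.05  ]
scene cup bottom [0.63613693 0.15206787 0.        ] cup top [0.63828074 0.14587387 0.075     ] handle top [ 0.62384065 -0.04201998  0.117     ] hub [ 0.56625262 -0.10708273  0.04      ] seat [ 0.51211929 -0.1702949   0.048     ]
```

View pics/crop.png

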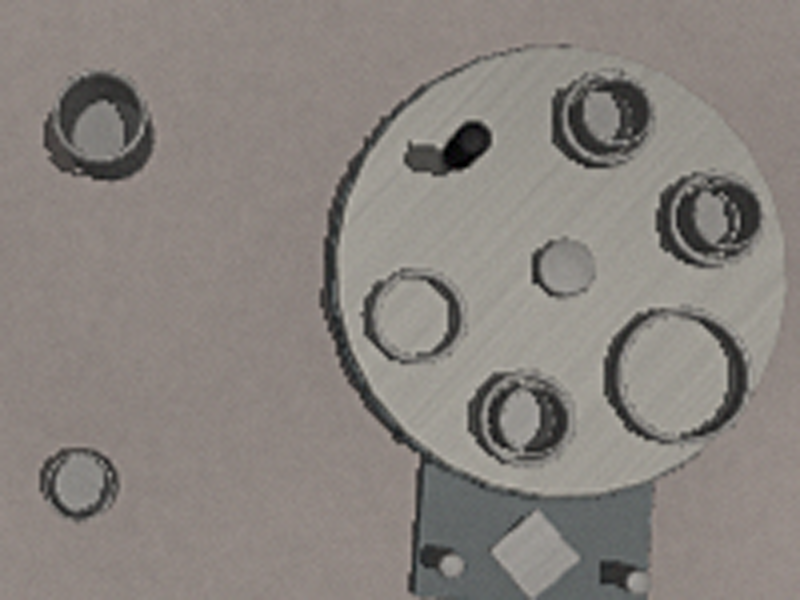

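The crop confirms the layout: handle top at (474,136), hub at (565,268), wide ring at (677,373), posts at (452,565)/(638,580) and tall cup rim at (104,113), in crop pixels. The carousel stands at about +0.88 rad. I'll move above the handle next.

```bash
python3 -m crank '[-20,-16,0,0,0,0,0,-55,-45,0,0,0,0,0,-90,-74,0,0,0,0,0,-120,-98,0,0,0,0,0,-149,-122,0,0,0,0,0]' 10
python3 -m crank '[-30,-24,0,0,0,0,0,-60,-49,0,0,0,0,0,-90,-74,0,0,0,0,0,-120,-98,0,0,0,0,0,-149,-122,0,0,0,0,0]'
python3 -m crank '[-30,-24,0,0,0,0,0,-60,-49,0,0,0,0,0,-90,-74,0,0,0,0,0,-120,-98,0,0,0,0,0,-149,-122,0,0,0,0,0]'
python3 -m crank '[-30,-24,0,0,0,-6,0,-60,-49,0,0,0,-13,0,-90,-74,0,0,0,-20,0,-120,-98,0,0,0,-27,0,-149,-122,0,0,0,-34,0]'
```

```text
time: 0.67
position: [0.2934, 0.4339, 0.2475]
tool_rot: [0.151, 0.988, 0.0, 0.0]
ft_force: [1.3, 1.5, 0.1]
grip_width: 0.0868
grip_force: 0.0
time: 1.08
position: [0.3992, 0.2725, 0.2477]
tool_rot: [0.152, 0.988, 0.0, 0.0]
ft_force: [-0.5, -1.1, 1.1]
grip_width: 0.0871
grip_force: 0.0
time: 1.5
position: [0.5048, 0.1113, 0.2477]
tool_rot: [0.152, 0.988, 0.0, 0.0]
ft_force: [0.1, 0.3, -0.4]
grip_width: 0.0868
grip_force: 0.0
time: 1.92
position: [0.6102, -0.0499, 0.2475]
tool_rot: [-0.147, 0.989, 0.0, 0.0]
ft_force: [0.4, -0.1, 1.3]
grip_width: 0.0873
grip_force: 0.0
```

Run:
```python
from h import *
o=robot.get_obs(); c=robot.camera("wrist"); cv2.imwrite("pics/w1.png",c["pixels"][...,::-1])
np.savez("w1.npz",E=wristE(c,o))
print(o["position"],R.from_quat(o["tool_rot"]).as_matrix().round(3).tolist())
```

```text
[ 0.61023532 -0.04987563  0.24747843] [[-0.957, -0.29, 0.0], [-0.29, 0.957, 0.0], [-0.0, 0.0, -1.0]]
```

View pics/w1.png

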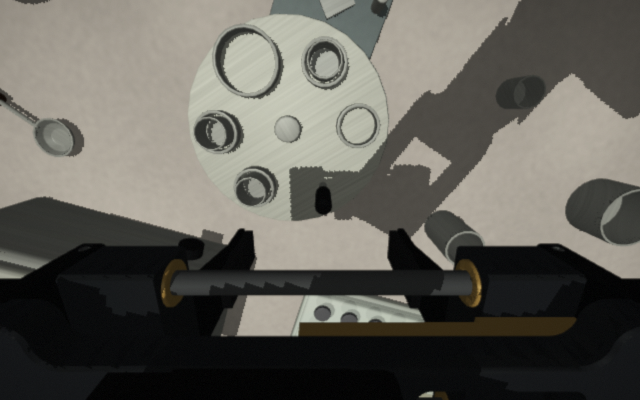

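The wrist view shows the plate below, the hub at (288,128), the handle at column 323 (top end near row 208), the wide ring at (248,60) and the tall cup rim at about (462,245).

Run:
```python
from h import *
c=robot.camera("wrist");o=robot.get_obs();E=wristE(c,o)
for n,uv,z in [("hand top",(323,209),.117),("hub",(288,128),.04),("seat ring",(248,60),.048),("cup rim",(463,246),.075),("tray",(0,0),0)]:
    p=ray(c,uv,z,E); print(n,p.round(4),tool(o,p).round(1))
```

```text
hand top [ 0.6277 -0.0472  0.117 ] [-15.3   2.7 130.6]
hub [ 0.5669 -0.1092  0.04  ] [ 60.9 -39.3 207.5]
seat ring [ 0.5078 -0.1688  0.048 ] [134.3 -79.9 199.4]
cup rim [0.6402 0.1378 0.075 ] [-79.1 176.9 172.1]
tray [ 0.5238 -0.4798  0.    ] [ 206.7 -382.6  248.5]
```

```bash
python3 -m crank '[-4,1,30,0,0,0,0,-10,2,65,0,0,0,0,-14,2,100,0,0,0,0,-14,2,130,0,0,0,0,-14,2,143,0,0,0,0]' 10
python3 -m crank '[0,0,0,0,0,0,200,0,0,0,0,0,0,225,0,0,0,0,0,0,225,0,0,0,0,0,0,225,0,0,0,0,0,0,225]' 10
```

```text
time: 2.43
position: [0.6193, -0.0408, 0.1001]
tool_rot: [-0.143, 0.99, 0.002, -0.004]
ft_force: [-0.6, -0.6, -0.4]
grip_width: 0.0873
grip_force: 0.0
time: 2.85
position: [0.6233, -0.0422, 0.1064]
tool_rot: [-0.144, 0.99, -0.001, 0.002]
ft_force: [0.2, -0.4, -0.0]
grip_width: 0.0614
grip_force: 0.0
```

```bash
for i in 1 2; do python3 -m crank '[0,0,0,0,0,0,225,0,0,0,0,0,0,225,0,0,0,0,0,0,225,0,0,0,0,0,0,225,0,0,0,0,0,0,225]' 10; done
```

```text
time: 3.27
position: [0.6223, -0.0421, 0.1047]
tool_rot: [-0.144, 0.99, -0.0, 0.0]
ft_force: [0.0, -0.5, -0.6]
grip_width: 0.0282
grip_force: 0.0
time: 3.68
position: [0.6221, -0.0424, 0.1045]
tool_rot: [-0.144, 0.99, -0.0, -0.0]
ft_force: [-1.4, -2.4, 1.3]
grip_width: 0.0176
grip_force: 10.0
```

```bash
python3 -m crank '[-3.5,-6.6,0,0,0,0,225,-6.2,-13.4,0,0,0,0,225,-8.3,-20.6,0,0,0,0,225,-9.9,-27.8,0,0,0,0,225,-10.6,-35.2,0,0,0,0,225]' 10
python3 -m crank '[-0.3,-7.4,0,0,0,0,225,0.2,-14.9,0,0,0,0,225,1.1,-22,0,0,0,0,225,3,-29.3,0,0,0,0,225,5,-36.3,0,0,0,0,225]' 10
python3 -m crank '[0,0,0,0,0,0,225,0,0,0,0,0,0,225,0,0,0,0,0,0,225,0,0,0,0,0,0,225,0,0,0,0,0,0,225]' 10
python3 - <<'E'
from h import *
c=robot.camera("top"); im=c["pixels"][...,::-1]
cv2.imwrite("pics/crop2.png",cv2.resize(im[120:290,320:480],None,fx=3.5,fy=3.5,interpolation=cv2.INTER_CUBIC))
E
```

```text
time: 4.1
position: [0.644, -0.0729, 0.1045]
tool_rot: [-0.144, 0.99, 0.0, 0.001]
ft_force: [3.0, 3.5, -0.6]
grip_width: 0.0175
grip_force: 10.0
time: 4.52
position: [0.6477, -0.11, 0.1044]
tool_rot: [-0.144, 0.99, 0.0, -0.0]
ft_force: [1.1, 2.9, -0.8]
grip_width: 0.0179
grip_force: 10.0
time: 4.93
position: [0.6479, -0.1094, 0.1044]
tool_rot: [-0.144, 0.99, -0.001, -0.0]
ft_force: [1.4, -2.7, -2.1]
grip_width: 0.0179
grip_force: 10.0
```

View pics/crop2.png

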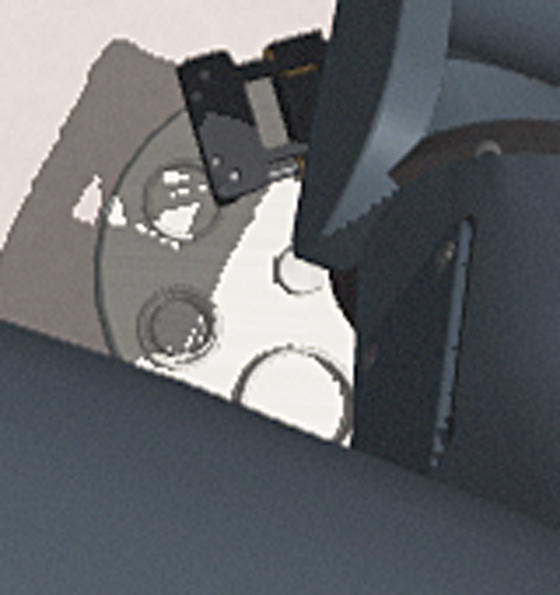

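The crop shows the wide ring turned towards the robot, centred near (294,400) in crop pixels. I'll release, rise, move over the cup and then check.

```bash
python3 -m crank '[0,0,0,0,0,0,140,0,0,0,0,0,0,120,0,0,0,0,0,0,100,0,0,0,0,0,0,0,0,0,-15,0,0,0,0]'
python3 -m crank '[0,0,-25,0,0,0,0,0,0,-55,0,0,0,0,0,0,-85,0,0,0,0,0,0,-110,0,0,0,0,0,0,-120,0,0,0,0]'
python3 -m crank '[-4,15,0,0,0,0,0,-11,42,0,0,0,0,0,-18,70,0,0,0,0,0,-25,97,0,0,0,0,0,-31,123,0,0,0,0,0]'
python3 -m crank '[-7,27,0,0,0,0,0,-14,54,0,0,0,0,0,-21,81,0,0,0,0,0,-27,107,0,0,0,0,0,-31,122,0,0,0,0,0]'
python3 - <<'E'
from h import *
c=robot.camera("top"); im=c["pixels"][...,::-1]
t=cv2.resize(im[120:300,320:480],None,fx=3,fy=3,interpolation=cv2.INTER_CUBIC)
o=robot.get_obs();w=robot.camera("wrist")
cv2.imwrite("pics/both.png",np.hstack([cv2.resize(w["pixels"][...,::-1],(800,500))[:540,200:520] if 0 else cv2.resize(w["pixels"][100:340,160:480,::-1],(320,240)).repeat(1,0) if 0 else t, np.vstack([w["pixels"][60:360,160:480,::-1],np.zeros((240,320,3),np.uint8)])]))
print(ray(c,(404,234.3),.048),o["position"])
E
```

```text
time: 5.4
position: [0.6459, -0.108, 0.117]
tool_rot: [-0.144, 0.99, 0.002, -0.003]
ft_force: [-0.4, -0.5, -0.5]
grip_width: 0.0432
grip_force: 0.0
time: 5.82
position: [0.6499, -0.1093, 0.2442]
tool_rot: [-0.144, 0.99, -0.002, 0.003]
ft_force: [0.6, 0.2, 0.2]
grip_width: 0.0765
grip_force: 0.0
time: 6.23
position: [0.6408, 0.0205, 0.237]
tool_rot: [-0.144, 0.99, 0.001, -0.002]
ft_force: [0.4, 0.4, -0.2]
grip_width: 0.0866
grip_force: 0.0
time: 6.65
position: [0.6352, 0.1476, 0.237]
tool_rot: [-0.145, 0.989, 0.001, -0.003]
ft_force: [-0.7, 0.1, -0.5]
grip_width: 0.0871
grip_force: 0.0
[ 0.48208137 -0.09987187  0.048     ] [0.63532695 0.1494273  0.23728059]
```

View pics/both.png

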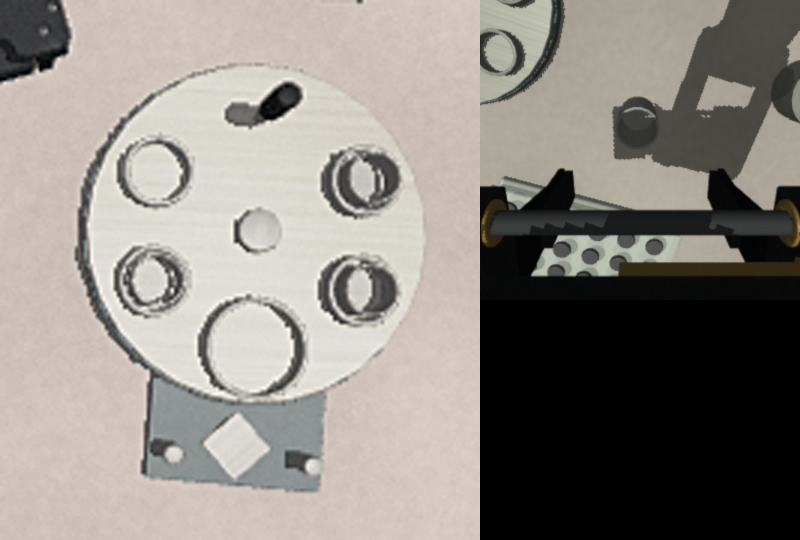

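Run:
```python
from h import *
c=robot.camera("top")
ax=ray(c,(405.2,197.3),.03);hub=ray(c,(406,196.7),.04);s=ray(c,(404,235.7),.048);p1=ray(c,(377.7,271.3),.045);p2=ray(c,(424,275.3),.045)
print(ax,hub,s,p1,p2)
a=lambda v:np.degrees(np.arctan2(v[1],v[0]))%360
m=(p1+p2)/2
print("seat dir",a(s-ax),a(s-hub),"fork dir",a(m-ax),a(m-hub),a([p2[1]-p1[1],-(p2-p1)[0]]), np.linalg.norm((s-ax)[:2]))
o=robot.get_obs();w=robot.camera("wrist");g=w["pixels"][130:240,240:400,::-1].astype(float)
cv2.imwrite("pics/cup.png",cv2.resize(np.clip(g*2.2,0,255).astype(np.uint8),None,fx=4,fy=4,interpolation=cv2.INTER_CUBIC))
```

```text
[ 0.56318998 -0.1063411   0.03      ] [ 0.56371152 -0.10583342  0.04      ] [ 0.47909054 -0.09987814  0.048     ] [ 0.40221654 -0.04449085  0.045     ] [ 0.39545881 -0.14342358  0.045     ]
seat dir 175.60551646310054 175.97439502149777 fork dir 175.69092724927648 175.87998102577703 176.0924091019662 0.08434740952118755
```

View pics/cup.png

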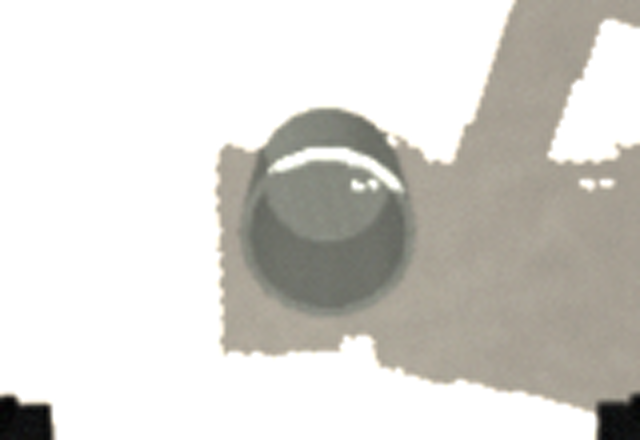

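The carousel is aligned within 1°. The enhanced crop shows the tall cup's rim centred at (328,231), which is wrist pixel (321.4,187.3).

Run:
```python
from h import *
o=robot.get_obs();w=robot.camera("wrist")
p=ray(w,(321.4,187.3),.075,wristE(w,o)); print(o["time"],o["position"],p,tool(o,p))
```

```text
6.85 [0.63700922 0.14357177 0.23832985] [0.63753246 0.14482977 0.075     ] [ -1.23933286   1.11300252 163.32703403]
```

```bash
python3 -m crank '[-1,1,20,0,0,0,0,-1,1,50,0,0,0,0,-1,1,80,0,0,0,0,-1,1,105,0,0,0,0,-1,1,125,0,0,0,0]'
python3 -m crank '[0,0,20,0,0,0,0,0,0,36,0,0,0,0,0,0,47,0,0,0,0,0,0,47,0,0,0,0,0,0,47,0,0,0,0]'
for i in 1 2; do python3 -m crank '[0,0,0,0,0,0,150,0,0,0,0,0,0,150,0,0,0,0,0,0,150,0,0,0,0,0,0,150,0,0,0,0,0,0,150]' 15; done
```

```text
time: 7.32
position: [0.6376, 0.1425, 0.1122]
tool_rot: [-0.142, 0.99, -0.0, -0.001]
ft_force: [0.1, 0.5, 0.3]
grip_width: 0.0872
grip_force: 0.0
time: 7.73
position: [0.6384, 0.1437, 0.0672]
tool_rot: [-0.143, 0.99, -0.0, -0.0]
ft_force: [0.7, 0.2, 0.1]
grip_width: 0.0872
grip_force: 0.0
time: 8.15
position: [0.6387, 0.1449, 0.0683]
tool_rot: [-0.144, 0.99, -0.0, 0.001]
ft_force: [0.0, 0.4, 0.6]
grip_width: 0.0612
grip_force: 0.0
time: 8.57
position: [0.6384, 0.145, 0.0678]
tool_rot: [-0.144, 0.99, 0.0, 0.0]
ft_force: [-0.4, 0.7, 3.3]
grip_width: 0.05
grip_force: 15.0
```

```bash
python3 -m crank '[0,0,-5,0,0,0,150,0,0,-20,0,0,0,150,0,0,-45,0,0,0,150,0,0,-75,0,0,0,150,0,0,-105,0,0,0,150]'
python3 -m crank '[8,-6,-10,0,0,0,150,22,-19,-10,0,0,0,150,38,-33,-10,0,0,0,150,56,-48,-10,0,0,0,150,74,-64,-10,0,0,0,150]'
python3 -m crank '[18,-16,0,0,0,0,150,37,-32,0,0,0,0,150,54,-47,0,0,0,0,150,66,-58,0,0,0,0,150,74,-64,0,0,0,0,150]'
python3 -m crank '[0,0,0,0,0,0,150,0,0,0,0,0,0,150,0,0,0,0,0,0,150,0,0,0,0,0,0,150,0,0,0,0,0,0,150]'
python3 - <<'E'
from h import *
o=robot.get_obs();w=robot.camera("wrist");g=w["pixels"][...,::-1]
np.savez("w2.npz",E=wristE(w,o),K=w["intrinsics"],pos=o["position"],rot=o["tool_rot"])
cv2.imwrite("pics/w2.png",g); print(o["position"],o["tool_rot"])
E
```

```text
time: 8.98
position: [0.6375, 0.1445, 0.1726]
tool_rot: [-0.144, 0.99, -0.0, -0.001]
ft_force: [1.0, 0.1, -0.4]
grip_width: 0.0504
grip_force: 15.0
time: 9.4
position: [0.5837, 0.0613, 0.1816]
tool_rot: [-0.144, 0.99, -0.0, -0.001]
ft_force: [0.5, -0.7, -1.3]
grip_width: 0.0506
grip_force: 15.0
time: 9.82
position: [0.5307, -0.0218, 0.1817]
tool_rot: [-0.143, 0.99, 0.0, -0.001]
ft_force: [0.1, 0.6, -1.1]
grip_width: 0.0502
grip_force: 15.0
time: 10.23
position: [0.5334, -0.0193, 0.1825]
tool_rot: [-0.144, 0.99, -0.0, 0.0]
ft_force: [-0.0, 0.4, -1.1]
grip_width: 0.0504
grip_force: 15.0
[ 0.5333927  -0.01929752  0.18248825] [-1.44452475e-01  9.89511724e-01 -6.84945078e-06  1.77536468e-04]
```

View pics/w2.png

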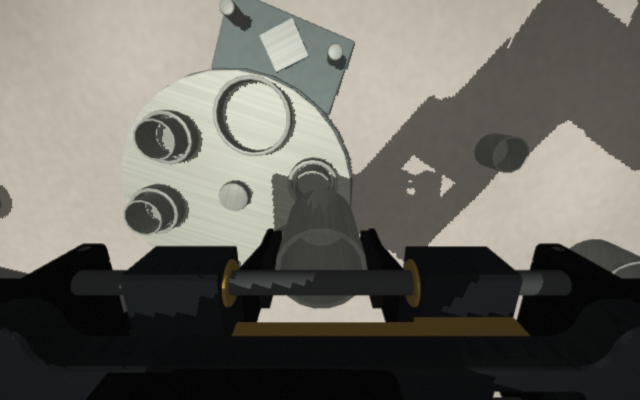

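The wrist view shows the held cup with its rim around (321,268), and the wide ring's top rim spanning about x 213–293, y 76–155, centred near (254,115).

Run:
```python
from h import *
d=np.load("w2.npz"); c={"intrinsics":d["K"]}; o={"position":d["pos"],"tool_rot":d["rot"]}
for n,uv,z in [("seat",(254,115),.048),("post1",(227,7),.045),("post2",(335,51),.045),("cuprim",(321,268),o["position"][2]+.0072)]:
    p=ray(c,uv,z,d["E"]); print(n,p.round(4),tool(o,p).round(1))
print("top seat", tool(o,[.4791,-.0999,.048]))
g=cv2.imread("pics/w2.png")[60:170,195:315]; cv2.imwrite("pics/ring.png",cv2.resize(g,None,fx=5,fy=5,interpolation=cv2.INTER_CUBIC))
```

```text
seat [ 0.4772 -0.1013  0.048 ] [ 77.4 -62.5 134.5]
post1 [ 0.3973 -0.1433  0.045 ] [165.9 -79.9 137.4]
post2 [ 0.4031 -0.0446  0.045 ] [132.1  13.  137.4]
cuprim [ 0.5319 -0.0191  0.1897] [ 1.4  0.6 -7.2]
top seat [ 75.11610813 -61.70905534 134.46602119]
```

View pics/ring.png

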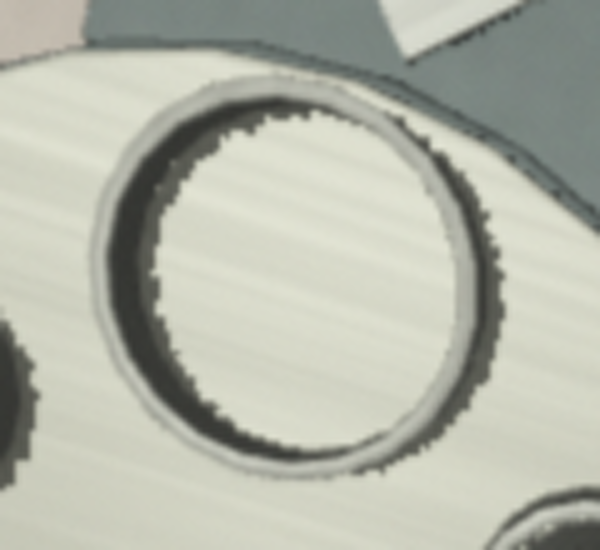

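Refined ring centre: crop (284,276), which is wrist pixel (251.4,114.8). I'll move over the seat and lower to about 6 mm above the plate.

```bash
python3 -m crank '[12,-10,0,0,0,0,150,32,-27,0,0,0,0,150,53,-45,0,0,0,0,150,68,-57,0,0,0,0,150,75.5,-63.5,0,0,0,0,150]'
python3 -m crank '[0,0,0,0,0,0,150,0,0,8,0,0,0,150,0,0,20,0,0,0,150,0,0,32,0,0,0,150,0,0,42,0,0,0,150]'
python3 -m crank '[0,0,10,0,0,0,150,0,0,20,0,0,0,150,0,0,28,0,0,0,150,0,0,34,0,0,0,150,0,0,36,0,0,0,150]'
python3 -m crank '[0,0,0,0,0,0,150,0,0,0,0,0,0,150,0,0,0,0,0,0,150,0,0,0,0,0,0,150,0,0,0,0,0,0,150]'
```

```text
time: 10.7
position: [0.4777, -0.1034, 0.1825]
tool_rot: [-0.143, 0.99, 0.0, -0.0]
ft_force: [0.8, 0.7, -0.8]
grip_width: 0.0506
grip_force: 15.0
time: 11.12
position: [0.4794, -0.1013, 0.1395]
tool_rot: [-0.144, 0.99, 0.0, 0.0]
ft_force: [-0.0, 0.1, -0.4]
grip_width: 0.0505
grip_force: 15.0
time: 11.53
position: [0.4786, -0.1016, 0.1034]
tool_rot: [-0.144, 0.99, 0.0, -0.001]
ft_force: [0.5, -0.3, -0.0]
grip_width: 0.05
grip_force: 15.0
time: 11.95
position: [0.4789, -0.1026, 0.105]
tool_rot: [-0.144, 0.99, -0.0, 0.0]
ft_force: [-0.5, 0.5, -0.8]
grip_width: 0.0505
grip_force: 15.0
```

```bash
python3 -m crank '[0,0,1,0,0,0,150,0,0,2,0,0,0,150,0,0,3,0,0,0,150,0,0,4,0,0,0,150,0,0,5,0,0,0,150]'
python3 -m crank '[0,0,0.5,0,0,0,150,0,0,0.8,0,0,0,150,0,0,1.2,0,0,0,150,0,0,1.5,0,0,0,150,0,0,1.5,0,0,0,150]'
```

```text
time: 12.37
position: [0.4786, -0.1024, 0.0994]
tool_rot: [-0.144, 0.99, 0.0, -0.0]
ft_force: [-1.0, 0.7, -1.2]
grip_width: 0.0502
grip_force: 15.0
time: 12.78
position: [0.4786, -0.1024, 0.098]
tool_rot: [-0.144, 0.99, 0.0, -0.0]
ft_force: [0.4, -1.1, 0.5]
grip_width: 0.0506
grip_force: 15.0
```

```bash
python3 -m crank '[0,0,0.4,0,0,0,150,0,0,0.8,0,0,0,150,0,0,1,0,0,0,150,0,0,1,0,0,0,150,0,0,1,0,0,0,150]'
```

```text
time: 13.2
position: [0.4787, -0.1024, 0.0977]
tool_rot: [-0.144, 0.99, -0.0, 0.0]
ft_force: [-2.1, 0.5, 5.8]
grip_width: 0.0501
grip_force: 15.0
```

Contact with the plate at about 6 N. I'll open and rise straight up.

```bash
python3 -m crank '[0,0,0,0,0,0,100,0,0,0,0,0,0,60,0,0,0,0,0,0,40,0,0,0,0,0,0,20,0,0,0,0,0,0,0]'
python3 -m crank '[0,0,0,0,0,0,0,0,0,-5,0,0,0,0,0,0,-20,0,0,0,0,0,0,-45,0,0,0,0,0,0,-75,0,0,0,0]'
python3 -m crank '[0,5,-30,0,0,0,0,0,20,-60,0,0,0,0,0,45,-80,0,0,0,0,0,75,-80,0,0,0,0,0,105,-80,0,0,0,0]'
python3 -m crank '[0,30,0,0,0,0,0,0,60,0,0,0,0,0,0,90,0,0,0,0,0,0,115,0,0,0,0,0,0,125,0,0,0,0,0]'
python3 -m crank '[0,0,0,0,0,0,0,0,0,0,0,0,0,0,0,0,0,0,0,0,0,0,0,0,0,0,0,0,0,0,0,0,0,0,0]'
python3 - <<'E'
from h import *
im=robot.camera("top")["pixels"][...,::-1]
cv2.imwrite("pics/end.png",cv2.resize(im[120:300,300:480],None,fx=3,fy=3,interpolation=cv2.INTER_CUBIC))
E
```

```text
time: 13.62
position: [0.4787, -0.1025, 0.0969]
tool_rot: [-0.144, 0.99, 0.0, -0.0]
ft_force: [-1.2, -0.6, -0.0]
grip_width: 0.0719
grip_force: 0.0
time: 14.03
position: [0.4774, -0.1019, 0.1718]
tool_rot: [-0.144, 0.99, 0.001, -0.002]
ft_force: [0.1, 0.1, -0.1]
grip_width: 0.0862
grip_force: 0.0
time: 14.45
position: [0.4493, -0.0013, 0.2541]
tool_rot: [-0.143, 0.99, -0.001, 0.002]
ft_force: [0.5, 0.4, -0.4]
grip_width: 0.0868
grip_force: 0.0
time: 14.87
position: [0.4113, 0.1204, 0.2523]
tool_rot: [-0.145, 0.989, 0.0, -0.0]
ft_force: [0.0, -0.7, -0.5]
grip_width: 0.0872
grip_force: 0.0
time: 15.28
position: [0.4137, 0.1171, 0.252]
tool_rot: [-0.143, 0.99, -0.0, 0.0]
ft_force: [-0.6, -0.2, -0.1]
grip_width: 0.0866
grip_force: 0.0
```

View pics/end.png

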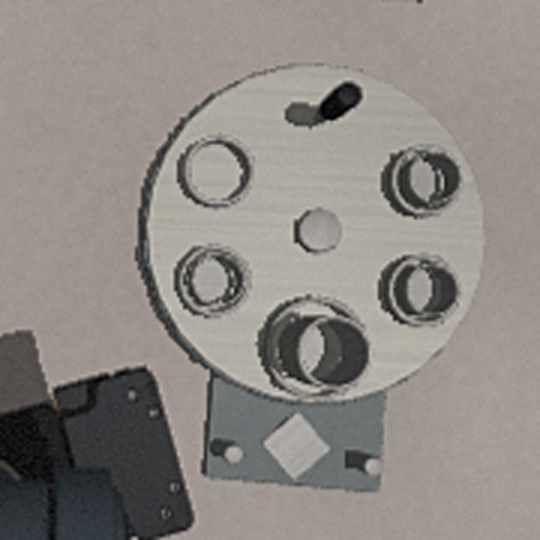

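The final view shows the cup upright inside the wide ring at (334,352), about 2 mm off the seat centre. The seat is still at the fork and the gripper is clear.

```bash
python3 -c "
from rig import robot
print(robot.hand_in())"
```

```text
the job is handed in; nothing more can be done
None
```

I turned the carousel to within about 1° of the fork, set the tall cup upright in the wide seat about 2 mm off centre, let go, and handed the job in at about 15 s; the hand-in gave no verdict.

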